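# Index the tambourine hoop by one turn of the hand wheel

## Task

Move the tambourine hoop on by one jingle slot: push the fixture's hand wheel steadily round by its upright handle, clockwise seen from above, through exactly one full turn, so that the handle stops back at the steel pointer where it started, without being run on past it, and then take the hand away. Push the handle with the outside of the closed fingers; do not take it between them, do not flick the wheel, and leave the jar, the tin, the loose jingle and the wooden block on the fixture's board where they are.

Things in the scene. Friction and masses are not known exactly. Their poses are not given: they have to be found in the camera images.
- wheel (a joint): turning angle of the hand wheel, rad: 0 at the start, growing clockwise seen from above, 6.283 after one full turn. No stop or detent there: the wheel turns on beyond and the count goes on. Friction resists with about 2 to 5 N at the handle; it does not coast or spring back and stays where it is left. One turn carries the hoop round by one eighth.
- axle (a point): point on the wheel's vertical axle level with the top of the rim (113 mm above the table). The wheel lies flat: a round-bar rim of 70 mm mean radius, 16 mm thick, three spokes, a hub of 20 mm radius that rises 7 mm above the rim's top. z is up; x points level from the axle to the pointer.
- handle: upright black handle, a round grip 24 mm across and 48 mm tall, standing on the rim at the end of one spoke, its axis 70 mm from the axle; origin: centre of its lower end, level with the rim's top; z up (top 161 mm above the table). The grip spins freely on its pin, so its x and y axes mean nothing. It is the only part of the wheel to push.
- pointer (a point): tip of the fixed steel pointer, a flat tab 14 mm wide just outside the rim, 92 mm from the axle and level with the rim's top; the tab reaches from there outward to 116 mm. The handle stands beside it, on the line from axle to pointer, at the start and after exactly one turn.
- fixture: plywood board 360 x 520 x 12 mm fixed to the table; origin on the table under the axle, z up. In its frame it spans x -130..230, y -120..400 mm; the turntable and hoop (244 mm across, top 111 mm above the table) are centred at x 50, y 235, a riveting head 190 mm high stands at x 190, y 345. Within 105 mm of the axle only handle and hub rise above the rim.
- pin_jar: closed round glass jar with a steel cap, 48 mm across, 60 mm tall, standing on the fixture's board; leave it alone
- jingle: single loose steel jingle, a domed disc 54 mm across and 9 mm thick, lying on the fixture's board; leave it alone
- pad_block: small wooden block 70 x 40 x 30 mm lying on the fixture's board; leave it alone
- glue_tin: closed round tin 44 mm across, 45 mm tall, standing on the fixture's board; leave it alone

How it is judged:
On the way, in this order (a step that is already met when the one before it is completed fails the run):
1. the handle is being pushed past a quarter turn (value of joint wheel between 1.1 and 2.3 rad and contact force between the fingers and handle above 0.3 N).
2. the handle is being pushed past half a turn (value of joint wheel between 2.6 and 3.8 rad and contact force between the fingers and handle above 0.3 N).
3. the handle is being pushed past three quarters of a turn (value of joint wheel between 4.1 and 5.4 rad and contact force between the fingers and handle above 0.3 N).
At the end, for the whole second after the job is handed in: The wheel has turned clockwise through one full turn, within 0.16 rad (9 degrees, 11 mm at the handle) either way, and is at rest with the handle beside the pointer; each bystander lies within 30 mm of its start (value of joint wheel between 6.123 and 6.443 rad and velocity of joint wheel between -0.05 and 0.05 rad/s and x of handle in the frame of axle above 0.06 m and y of handle in the frame of axle between -0.013 and 0.013 m and distance of each of pin_jar, jingle, pad_block, glue_tin from where it was at the start of the episode below 0.03 m); the robot touches nothing.
It fails at once if the wheel is turned backwards from its start by more than 0.25 rad (value of joint wheel below -0.25 rad).
It fails at once if the wheel is run on more than 0.4 rad past one turn (value of joint wheel above 6.683 rad).
It fails at once if the wheel is flicked round faster than 4 rad/s (velocity of joint wheel above 4 rad/s or velocity of joint wheel below -4 rad/s).
It fails at once if the handle is taken between the fingers (horizontal distance between the grasp point and handle below 0.014 m and z of the grasp point in the frame of handle below 0.058 m and contact force between the fingers and handle above 0.3 N).
It fails at once if a bystander is knocked, lifted or carried more than 30 mm from its place (distance of any of pin_jar, jingle, pad_block, glue_tin from where it was at the start of the episode above 0.03 m).
It also fails if it takes over 61 s, if anything falls off the work surface, if the arm or the gripper's body presses on something with over 40 N, if the wrist force passes 120 N, or if a joint passes its speed limit or range.

## Robot

A 6-joint arm with a two-finger parallel gripper is mounted at the origin on the work surface. World frame = base frame: x ahead of the robot, y to its left, z up, the work surface at z = 0. Lengths are in m, angles in rad, forces in N, time in s.
With the tool pointing down it reaches from about 0.325 to 0.875 m from the base axis. Payload 4.4 kg.
Tool frame: the origin (TCP) lies between the finger pads; the fingertips stand 22 mm ahead of it and the grasp point (between the pads) lies 3 mm ahead of it; z points along the fingers, y is the direction in which the jaws open and shut (so a half turn about z gives the same grasp; the last joint's range is limited). The gripper opens to 85 mm and grips with 20 to 120 N. Pads are 22 mm wide; open, the fingers measure 114 mm over their backs; the gripper's body (76 mm by 85 mm) begins 54 mm behind the grasp point. The pads swing forward as they close: fully open they stand 13 mm farther back than shut.
Start: joints at [1.131, 0.207, 1.542, -0, 1.393, -0.15], TCP at [0.164, 0.551, 0.253] pointing down, gripper open.
Joint ranges: [-2.73, 2.73], [-0.86, 2.22], [0.23, 2.46], [-1.11, 4.25], [0.08, 2.63], [-2.82, 2.82]. Speed limits (rad/s): [2.79, 2.79, 3.14, 3.14, 3.14, 3.14].

## Interface

Orientations are given as [roll, pitch, yaw] about the fixed x, y, z axes, in that order (R = Rz(yaw) Ry(pitch) Rx(roll)).
In Python, from rig import get_obs, optics, env, nets gives the robot as it stands.
- The arm moves only by the shell command python3 -m inch 'ROWS' [FORCE]. ROWS is JSON, one flat list of numbers, 7 for each row, row after row: the shift along the world's x, y, z in m, then the turn, a rotation vector about the world's x, y, z in degrees, then the finger opening in m, from 0 to 0.0854. A call has 1 to 20 rows; each row shifts and turns the commanded pose from where the row before left it; what a row does not reach is not made up. A row lasts 1/10 s, in which the tool goes at most 50 mm and 8.59 degrees, less where a joint would pass 70% of its speed; a pose out of reach is approached as far as the arm can. A call is refused whole if a number of a shift passes 0.05 or a number of a turn 8.59, either way. A call with a gripper value outside its range is refused whole. The fingers move at their own pace and stop on an object; FORCE is the grip in N (left out, the last holds). Time passes only in rows, so rows that do not move let the fingers close. It gives the time, the measured TCP pose, the force and the opening at its end, in the units of the state.
- get_obs(): the state, without advancing time (a new reading comes with each control period).
- optics.snapshot(name): name is "side" or "top"; returns a dict with "color" (420x560x3 uint8, red, green, blue), "fx", "fy", "cx", "cy" (pixels), "dist" ([k1, k2, p1, p2, k3] as OpenCV has them; the pictures are not rectified), "T" (4x4, takes a point from camera to world coordinates). Camera axes: x right, y down, z forward; pixel columns grow to the right and rows downward; lengths in m; the calibration is good to about 2 mm. A picture is of the moment at which its call begins. There is no depth.
- env.job_done(): hands the job in, once; it reports no verdict.
Trained networks look in a picture, given as the dict that the camera call returned (one of the last four; its "shot" number tells which), for a name from the list of things; names that differ only in an ending like _2 or _b are one class to them, and where a whole thing is asked for, a point or a joint stands for the part that bears it (a point fixed in the world has none). Each returns a list of dicts, best first, with "confidence" (0 to 1); they miss things now and then, are a little off and sometimes report something else, mostly with a low value. They report only what shows in the picture. A call takes as long as a camera call.
- nets.boxes_of(picture, query): "pixel" ([column, row] in pixels, amid what is visible of it).
- nets.outline_of(picture, query): "mask" (420x560 bool, what is visible of it) and "pixel" ([column, row] in pixels, amid what is visible of it).
The state is a dict: "clock": time; "qpos": joint angles; "qd": joint speeds; "joint_torque": joint torques, N m; "tcp_pos": TCP position; "tcp_rot": TCP orientation; "wrist_force": force on the tool from outside, world axes, zero at the start; "wrist_torque": the same for the moment, N m; "gripper_width": finger opening in m.
Only numpy, scipy, OpenCV 4.12 (cv2) and the standard library are available. Lean on these libraries where they do the work, as an engineer would, in place of code of your own. Each camera call takes 0.05 s, during which the arm holds its last target.

## Working session

There is one attempt and no reset: what is moved stays moved. The work goes in short steps, Python scripts to look and compute and a shell command to move; the robot and the scene stay as the last step left them, time stands still between calls to the robot, and variables do not carry over. Pictures are saved under pics/ and viewed, and the job is handed in when it is done.

```bash
ls; mkdir -p pics; python3 - <<'E'
from rig import get_obs, optics, env, nets
import cv2,numpy as np
o=get_obs(); print({k:np.round(v,3).tolist() for k,v in o.items()})
for n in ("side","top"):
    p=optics.snapshot(n); cv2.imwrite(f"pics/{n}0.png",p["color"][:,:,::-1])
    print(n,p["shot"],p["fx"],p["fy"],p["cx"],p["cy"],p["dist"],np.round(p["T"],4).tolist())
    for q in ("handle","wheel","pointer","axle","pin_jar","jingle","pad_block","glue_tin","fixture"):
        try: print(q,[(np.round(d["pixel"],1).tolist(),round(d["confidence"],2)) for d in nets.boxes_of(p,q)[:2]])
        except Exception as e: print(q,e)
E
```

```text
pics
{'clock': 0.0, 'qpos': [1.131, 0.207, 1.543, -0.0, 1.393, -0.15], 'qd': [-0.002, 0.0, 0.0, -0.0, 0.002, 0.0], 'joint_torque': [0.003, -38.303, -29.16, 0.0, 0.011, 0.0], 'tcp_pos': [0.163, 0.551, 0.252], 'tcp_rot': [-3.139, -0.0, 2.853], 'wrist_force': [-0.305, 0.23, -1.059], 'wrist_torque': [-0.035, 0.017, -0.001], 'gripper_width': 0.086}
side 1 380.7509143291536 380.7509143291536 278.48424187516997 208.79752073443314 [-0.00294719  0.          0.          0.          0.        ] [[0.9164, -0.2412, 0.3194, 0.383], [-0.4002, -0.5628, 0.7232, -0.4938], [0.0053, -0.7906, -0.6123, 0.4958], [0.0, 0.0, 0.0, 1.0]]
handle [([282.6, 209.7], 0.6)]
wheel [([272.0, 197.2], 0.67), ([317.6, 192.5], 0.52)]
pointer [([271.8, 207.2], 0.71)]
axle [([272.6, 208.9], 0.56)]
pin_jar [([192.4, 210.9], 0.72)]
jingle [([353.2, 223.9], 0.65)]
pad_block [([316.4, 191.1], 0.83)]
glue_tin [([245.3, 273.8], 0.73)]
fixture [([244.8, 197.6], 0.56)]
top 2 486.91584357543815 486.91584357543815 275.40219084098084 219.19018768489323 [-0.03229475  0.          0.          0.          0.        ] [[0.0169, -0.9844, 0.1749, 0.4332], [-0.9996, -0.0128, 0.0243, -0.0351], [-0.0216, -0.1752, -0.9843, 0.9457], [0.0, 0.0, 0.0, 1.0]]
handle [([303.7, 223.5], 0.68)]
wheel [([264.3, 222.0], 0.72), ([163.8, 220.1], 0.56)]
pointer [([265.1, 225.2], 0.59)]
axle [([266.1, 222.3], 0.76)]
pin_jar [([218.5, 293.1], 0.78)]
jingle [([276.5, 144.5], 0.75)]
pad_block [([275.0, 146.4], 0.65)]
glue_tin [([314.0, 264.7], 0.63)]
fixture [([165.6, 218.7], 0.77)]
```

View pics/side0.png

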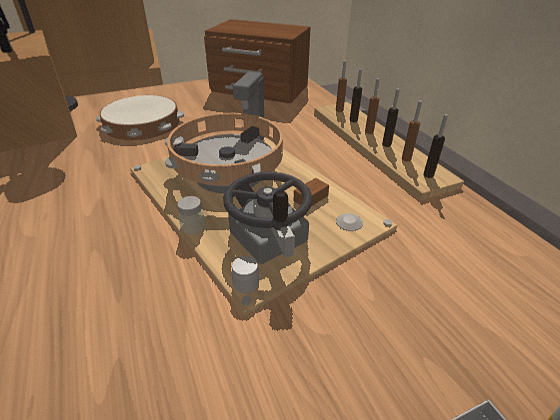

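View pics/top0.png

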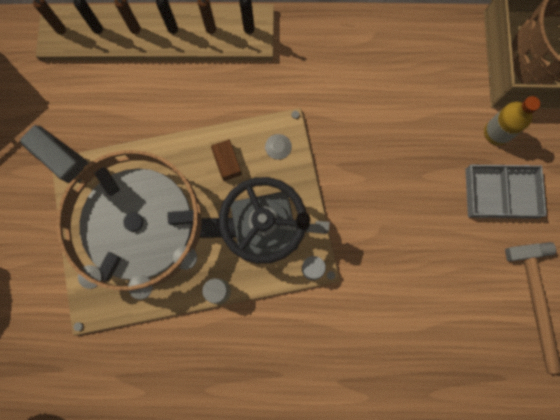

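The top view shows the wheel centred near (263,219), with the handle at (303,219) and the pointer running to about (328,228). In the side view the hub is at about (267,193) and the handle at (280,205). Next I compute world positions from these.

```bash
cat > h.py <<'E'
from rig import get_obs, optics, env, nets
import cv2,numpy as np
def K(p): return np.array([[p["fx"],0,p["cx"]],[0,p["fy"],p["cy"]],[0,0,1.]])
def back(p,px,z):
    u=cv2.undistortPoints(np.array(px,float).reshape(-1,1,2),K(p),np.array(p["dist"],float)).reshape(-1,2)
    d=np.c_[u,np.ones(len(u))]@p["T"][:3,:3].T; t=p["T"][:3,3]
    return t+d*((z-t[2])/d[:,2])[:,None]
def proj(p,X):
    Ti=np.linalg.inv(p["T"]); r=cv2.Rodrigues(Ti[:3,:3])[0]
    return cv2.projectPoints(np.array(X,float).reshape(-1,3),r,Ti[:3,3],K(p),np.array(p["dist"],float))[0].reshape(-1,2)
def circ(c,r,z,n=90):
    a=np.linspace(0,2*np.pi,n); return np.c_[c[0]+r*np.cos(a),c[1]+r*np.sin(a),0*a+z]
def overlay(p,items,fn,box,s):
    im=np.ascontiguousarray(p["color"][:,:,::-1]); x0,y0,x1,y1=box
    im=cv2.resize(im[y0:y1,x0:x1],None,fx=s,fy=s,interpolation=cv2.INTER_CUBIC)
    for X,c in items:
        q=(proj(p,X)-[x0,y0]+.5)*s
        cv2.polylines(im,[np.int32(np.round(q*8))],False,c,1,cv2.LINE_AA,3)
    cv2.imwrite(fn,im)
E
cat > loc.py <<'E'
from h import *
from scipy.optimize import least_squares
for n in ("top","side"):
    p=optics.snapshot(n)
    m=nets.outline_of(p,"wheel")
    for k,d in enumerate(m[:2]):
        print(n,"wheel",d["confidence"],d["mask"].sum(),d["pixel"])
    mk=m[0]["mask"].astype(np.uint8)
    cv2.imwrite(f"pics/mask_{n}.png",mk*255)
    h=nets.outline_of(p,"handle"); 
    if h:
        hm=h[0]["mask"];r,c=np.nonzero(hm);print("handle",h[0]["confidence"],hm.sum(),h[0]["pixel"],c.min(),c.max(),r.min(),r.max(),back(p,[h[0]["pixel"]],.137))
    cs,_=cv2.findContours(mk,cv2.RETR_EXTERNAL,cv2.CHAIN_APPROX_NONE); c=max(cs,key=len)[:,0,:]
    hull=cv2.convexHull(c)[:,0,:]
    W=back(p,c,.105)[:,:2]
    f=lambda v:np.hypot(W[:,0]-v[0],W[:,1]-v[1])-v[2]
    s=least_squares(f,[*W.mean(0),.078],loss="soft_l1",f_scale=.002); print("fit",s.x)
E
python3 loc.py
python3 - <<'E'
from h import *
p=optics.snapshot("top")
print(back(p,[[263,219],[303,219],[328,228]],.113))
E
```

```text
top wheel 0.91 3309 [261.9, 221.5]
top wheel 0.71 615 [219.8, 293.5]
handle 0.65 228 [305.0, 221.7] 295 311 212 229 [[ 0.57323479 -0.06509607  0.137     ]]
fit [0.5815474  0.00785966 0.07712278]
side wheel 0.64 843 [191.5, 212.1]
handle 0.91 417 [278.8, 209.9] 273 287 191 221 [[ 0.56948562 -0.07275578  0.137     ]]
fit [0.44885899 0.01174996 0.03837053]
[[ 0.58119461  0.00698283  0.113     ]
 [ 0.58209999 -0.06248838  0.113     ]
 [ 0.56686141 -0.10577604  0.113     ]]
```

```bash
cat > ov.py <<'E'
from h import *
import sys
c=np.array([float(sys.argv[1]),float(sys.argv[2])]); th=np.radians(float(sys.argv[3])); tag=sys.argv[4]
ux=np.array([np.cos(th),np.sin(th)]); uy=np.array([-ux[1],ux[0]])
F=lambda x,y,z: np.r_[c+x*ux+y*uy,z]
for n,box,s in(("top",(180,130,360,310),3.3),("side",(170,150,410,310),3.3)):
    p=optics.snapshot(n)
    hc=F(.07,0,0)[:2]
    it=[(circ(c,.078,.105),(0,255,0)),(circ(c,.062,.105),(0,255,0)),(circ(c,.02,.12),(0,255,255)),(circ(hc,.012,.113),(0,0,255)),(circ(hc,.012,.161),(0,0,255)),
     ([F(.116,-.007,.113),F(.092,-.007,.113),F(.092,.007,.113),F(.116,.007,.113),F(.116,-.007,.113)],(255,0,255)),
     ([F(-.13,-.12,.012),F(.23,-.12,.012),F(.23,.4,.012),F(-.13,.4,.012),F(-.13,-.12,.012)],(255,255,0))]
    overlay(p,it,f"pics/ov_{n}_{tag}.png",box,s)
E
python3 ov.py .5815 .0075 -97.3 a
```

```text
(no output)
```

View pics/ov_top_a.png

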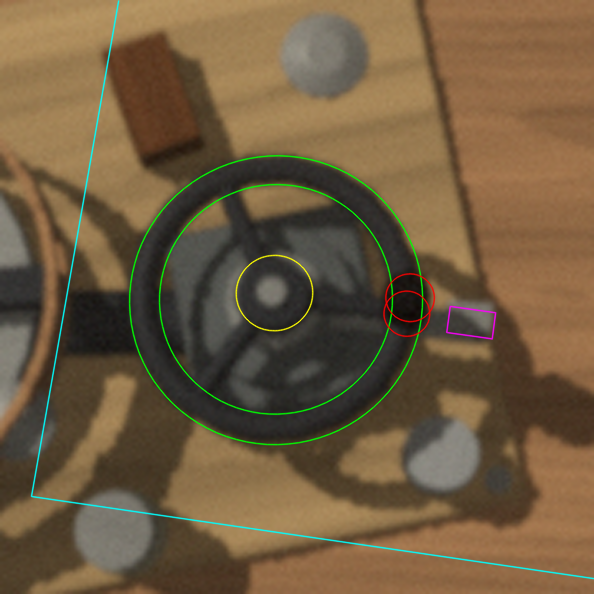

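View pics/ov_side_a.png

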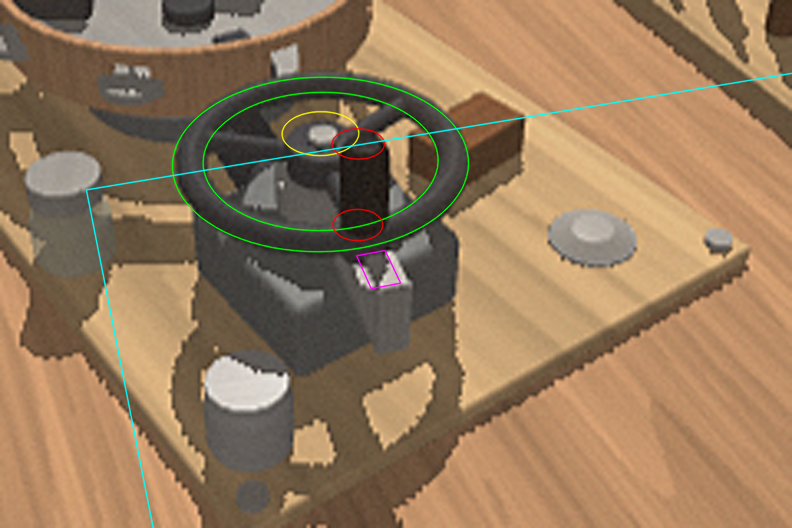

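```bash
sed -i 's/(180,130,360,310),3.3/(285,190,345,245),10/; s/(170,150,410,310),3.3/(250,170,320,240),8/' ov.py; sed -i 's/^    it=\[/    it=[]if tag=="raw" else [/' ov.py
python3 ov.py .5815 .0075 -96 b; python3 ov.py .5815 .0075 -96 raw
python3 -c "
import cv2,numpy as np
for t in('top','side'):
    a=[cv2.imread(f'pics/ov_{t}_{k}.png') for k in('raw','b')]; a=np.hstack(a); cv2.imwrite(f'pics/z_{t}.png',cv2.convertScaleAbs(cv2.resize(a,(800,int(a.shape[0]*800/a.shape[1]))),alpha=2))"
```

```text
(no output)
```

View pics/z_top.png

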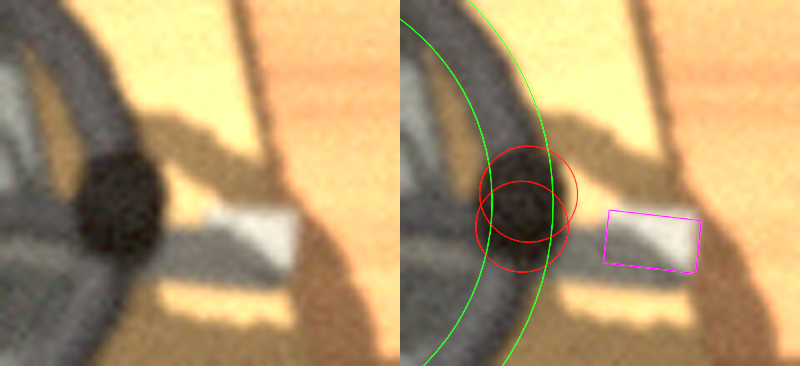

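View pics/z_side.png

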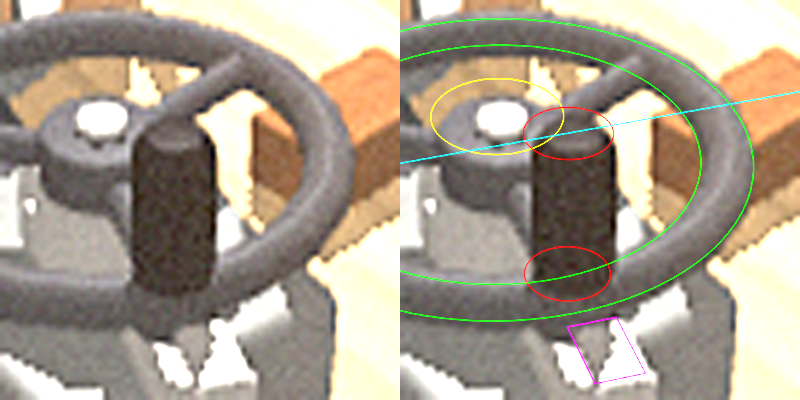

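The overlays agree to about 1 px (2 mm): axle about (0.582, 0.008), handle and pointer direction about -95.5°. I close the fingers and travel over to a spot behind the handle, on its +x side.

```bash
python3 -m inch '[0.022,-0.030,0,0,0,0,0, 0.022,-0.030,0,0,0,0,0, 0.022,-0.030,0,0,0,0,0, 0.022,-0.030,0,0,0,0,0, 0.022,-0.030,0,0,0,0,0, 0.022,-0.030,0,0,0,0,0, 0.022,-0.030,0,0,0,0,0, 0.022,-0.030,0,0,0,0,0, 0.022,-0.030,0,0,0,0,0, 0.022,-0.030,0,0,0,0,0, 0.022,-0.030,0,0,0,0,0, 0.022,-0.030,0,0,0,0,0, 0.022,-0.030,0,0,0,0,0, 0.022,-0.030,0,0,0,0,0, 0.022,-0.030,0,0,0,0,0, 0.022,-0.030,0,0,0,0,0, 0.022,-0.030,0,0,0,0,0, 0.022,-0.030,0,0,0,0,0, 0.022,-0.030,0,0,0,0,0, 0.022,-0.030,0,0,0,0,0]' 30
```

```text
clock: 3.65
tcp_pos: [0.6046, -0.0502, 0.2533]
tcp_rot: [3.141, 0.0, 2.853]
wrist_force: [-0.1, 0.7, 0.0]
gripper_width: -0.0001
```

```bash
python3 -m inch '[0.010,-0.006,0,0,0,0,0, 0,0,-0.025,0,0,0,0, 0,0,-0.025,0,0,0,0, 0,0,-0.025,0,0,0,0, 0,0,-0.015,0,0,0,0, 0,0,-0.010,0,0,0,0, 0,0,-0.004,0,0,0,0, 0,0,0,0,0,0,0]'
python3 - <<'E'
from h import *
o=get_obs();print(o["tcp_pos"],o["wrist_force"])
for n,b in(("top",(180,130,360,310)),("side",(170,130,370,290))):
    p=optics.snapshot(n); overlay(p,[],f"pics/c1_{n}.png",b,3.3)
E
```

```text
clock: 4.45
tcp_pos: [0.614, -0.0547, 0.1495]
tcp_rot: [3.142, 0.0, 2.853]
wrist_force: [0.6, -0.2, 0.3]
gripper_width: 0.0005
[ 0.61396361 -0.0546534   0.14946225] [ 0.56575254 -0.23225397  0.29964062]
```

View pics/c1_side.png

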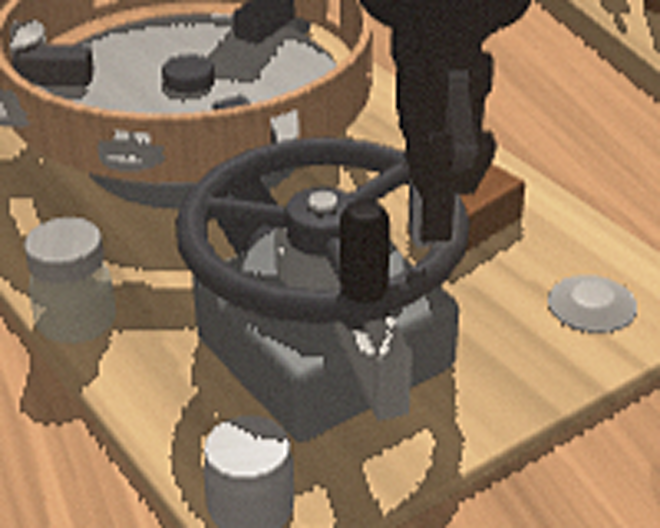

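View pics/c1_top.png

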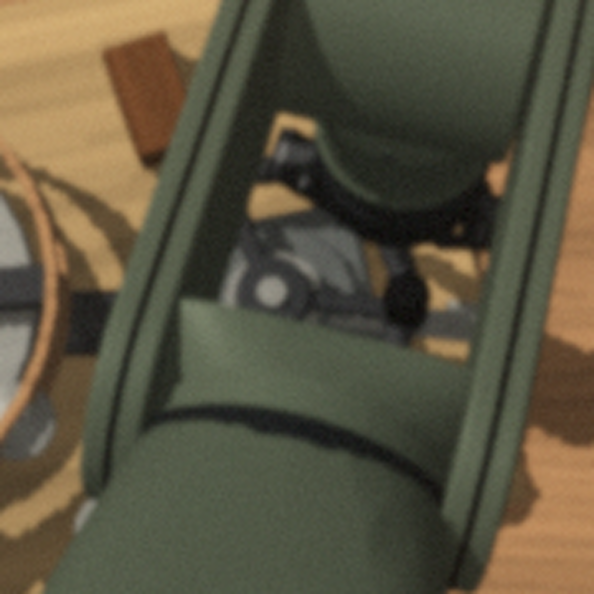

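Side view: closed fingertips at (432,235), just above the rim, with the handle at (363,250) and a clear gap between them. I compute the arc steps.

```bash
python3 - <<'E'
import numpy as np
a=np.radians(-63-5*np.arange(0,76)); P=np.round(1000*.072*np.c_[np.cos(a),np.sin(a)],1)
D=np.diff(P,axis=0)
for i in range(0,75,15): print(-63-5*i, ' '.join(f"{x:.1f},{y:.1f};" for x,y in D[i:i+15]))
E
```

```text
-63 -5.7,-2.6; -5.9,-2.1; -6.1,-1.5; -6.2,-1.1; -6.3,-0.5; -6.3,0.1; -6.2,0.6; -6.2,1.1; -6.0,1.7; -5.9,2.2; -5.7,2.7; -5.4,3.2; -5.1,3.7; -4.8,4.0; -4.4,4.5;
-138 -4.0,4.9; -3.6,5.1; -3.1,5.5; -2.6,5.7; -2.1,5.9; -1.5,6.1; -1.1,6.2; -0.5,6.3; 0.1,6.3; 0.6,6.2; 1.1,6.2; 1.7,6.0; 2.2,5.9; 2.7,5.7; 3.2,5.4;
-213 3.7,5.1; 4.0,4.8; 4.5,4.4; 4.9,4.0; 5.1,3.6; 5.5,3.1; 5.7,2.6; 5.9,2.1; 6.1,1.5; 6.2,1.1; 6.3,0.5; 6.3,-0.1; 6.2,-0.6; 6.2,-1.1; 6.0,-1.7;
-288 5.9,-2.2; 5.7,-2.7; 5.4,-3.2; 5.1,-3.7; 4.8,-4.0; 4.4,-4.5; 4.0,-4.9; 3.6,-5.1; 3.1,-5.5; 2.6,-5.7; 2.1,-5.9; 1.5,-6.1; 1.1,-6.2; 0.5,-6.3; -0.1,-6.3;
-363 -0.6,-6.2; -1.1,-6.2; -1.7,-6.0; -2.2,-5.9; -2.7,-5.7; -3.2,-5.4; -3.7,-5.1; -4.0,-4.8; -4.5,-4.4; -4.9,-4.0; -5.1,-3.6; -5.5,-3.1; -5.7,-2.6; -5.9,-2.1; -6.1,-1.5;
```

```bash
python3 -m inch '[-0.0057,-0.0026,0,0,0,0,0, -0.0059,-0.0021,0,0,0,0,0, -0.0061,-0.0015,0,0,0,0,0, -0.0062,-0.0011,0,0,0,0,0, -0.0063,-0.0005,0,0,0,0,0, -0.0063,0.0001,0,0,0,0,0, -0.0062,0.0006,0,0,0,0,0, -0.0062,0.0011,0,0,0,0,0, -0.0060,0.0017,0,0,0,0,0, -0.0059,0.0022,0,0,0,0,0]'
python3 - <<'E'
from h import *
for n,b in(("top",(180,130,360,310)),("side",(170,130,370,290))):
    p=optics.snapshot(n); overlay(p,[],f"pics/c2_{n}.png",b,3.3)
E
```

```text
clock: 5.55
tcp_pos: [0.5528, -0.0569, 0.1497]
tcp_rot: [-3.141, 0.001, 2.853]
wrist_force: [3.7, -1.6, 2.8]
gripper_width: -0.0
```

View pics/c2_side.png

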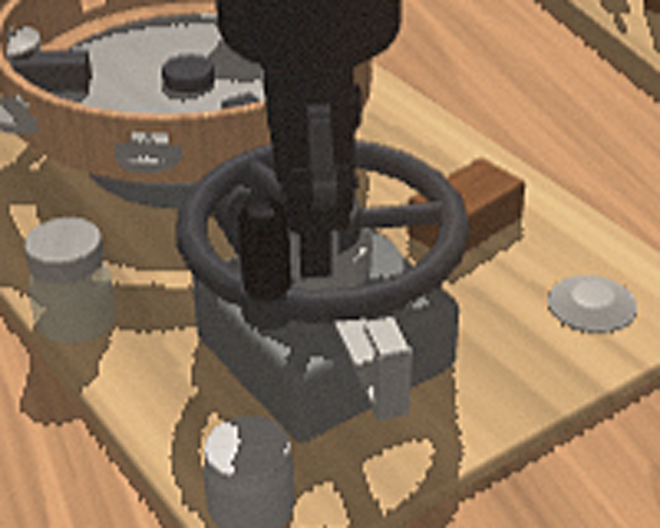

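View pics/c2_top.png

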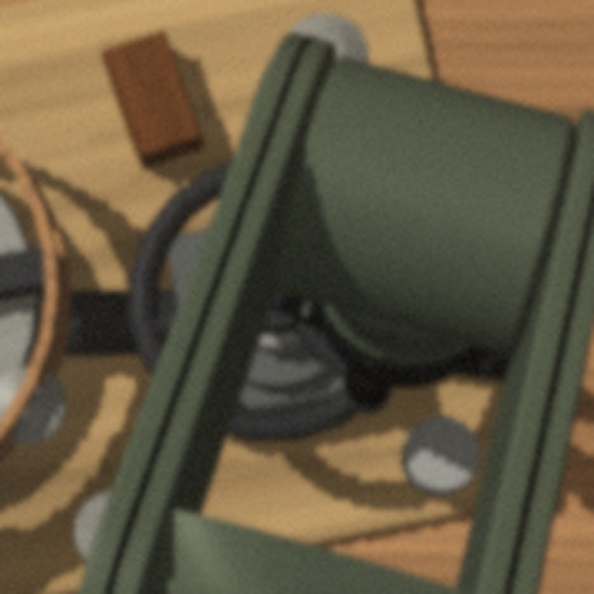

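The wheel is turning. Side view: the handle has moved to (263,250), with the fingers directly behind it at (317,260). I continue.

```bash
python3 -m inch '[-0.0057,0.0027,0,0,0,0,0, -0.0054,0.0032,0,0,0,0,0, -0.0051,0.0037,0,0,0,0,0, -0.0048,0.0040,0,0,0,0,0, -0.0044,0.0045,0,0,0,0,0, -0.0040,0.0049,0,0,0,0,0, -0.0036,0.0051,0,0,0,0,0, -0.0031,0.0055,0,0,0,0,0, -0.0026,0.0057,0,0,0,0,0, -0.0021,0.0059,0,0,0,0,0, -0.0015,0.0061,0,0,0,0,0, -0.0011,0.0062,0,0,0,0,0]'
python3 - <<'E'
from h import *
o=get_obs()["tcp_pos"]; print(np.degrees(np.arctan2(o[1]-.008,o[0]-.582)),np.hypot(o[1]-.008,o[0]-.582))
for n,b in(("side",(170,130,370,290)),("top",(180,130,360,310))):
    p=optics.snapshot(n); overlay(p,[],f"pics/c3_{n}.png",b,3.3)
    h=nets.outline_of(p,"handle");print([(d["confidence"],d["pixel"],back(p,[d["pixel"]],.137)) for d in h[:2]])
E
```

```text
clock: 6.85
tcp_pos: [0.5089, 0.0012, 0.1489]
tcp_rot: [-3.141, -0.001, 2.853]
wrist_force: [-1.4, -2.6, -1.1]
gripper_width: -0.0002
-174.6924969961835 0.0734406891617801
[]
[]
```

View pics/c3_side.png

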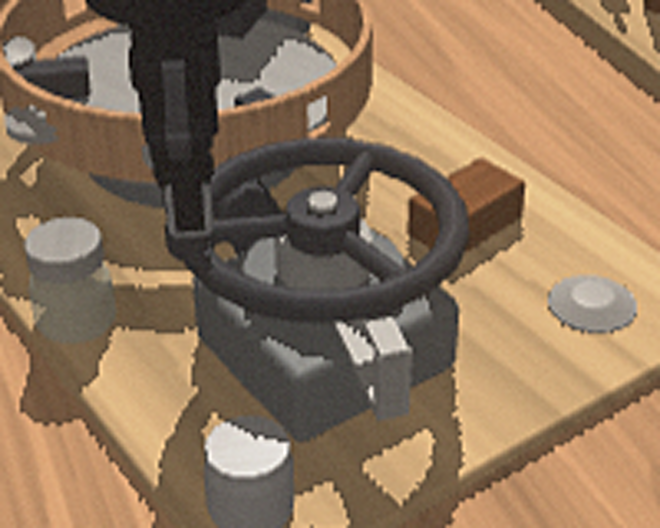

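View pics/c3_top.png

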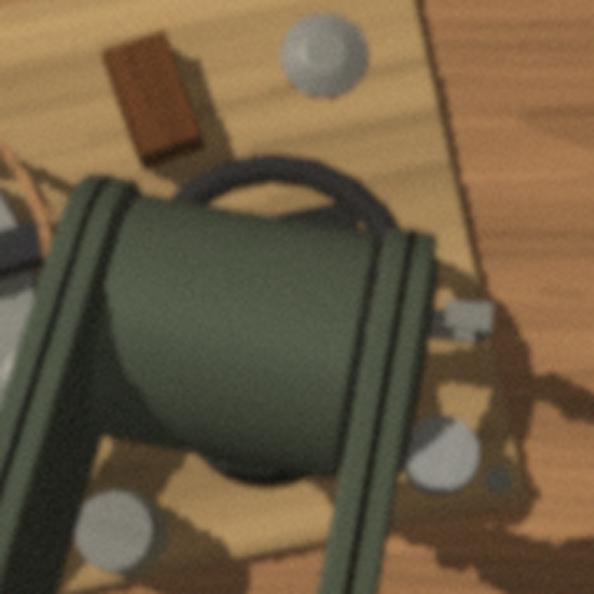

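The handle is hidden behind the fingers at (190,220), but its spoke at (215,225) and the wrist reaction (-y) show it is still being pushed. I continue.

```bash
python3 -m inch '[-0.0005,0.0063,0,0,0,0,0, 0.0001,0.0063,0,0,0,0,0, 0.0006,0.0062,0,0,0,0,0, 0.0011,0.0062,0,0,0,0,0, 0.0017,0.0060,0,0,0,0,0, 0.0022,0.0059,0,0,0,0,0, 0.0027,0.0057,0,0,0,0,0, 0.0032,0.0054,0,0,0,0,0, 0.0037,0.0051,0,0,0,0,0, 0.0040,0.0048,0,0,0,0,0, 0.0045,0.0044,0,0,0,0,0, 0.0049,0.0040,0,0,0,0,0, 0.0051,0.0036,0,0,0,0,0, 0.0055,0.0031,0,0,0,0,0]'
python3 - <<'E'
from h import *
o=get_obs()["tcp_pos"]; print(np.degrees(np.arctan2(o[1]-.008,o[0]-.582)),np.hypot(o[1]-.008,o[0]-.582))
for n,b in(("side",(170,130,370,290)),("top",(180,130,360,310))):
    p=optics.snapshot(n); overlay(p,[],f"pics/c4_{n}.png",b,3.3)
E
```

```text
clock: 8.45
tcp_pos: [0.5486, 0.074, 0.149]
tcp_rot: [3.141, -0.001, 2.853]
wrist_force: [-3.1, -0.4, 1.4]
gripper_width: -0.0002
116.8393980015529 0.07398006283361898
```

View pics/c4_side.png

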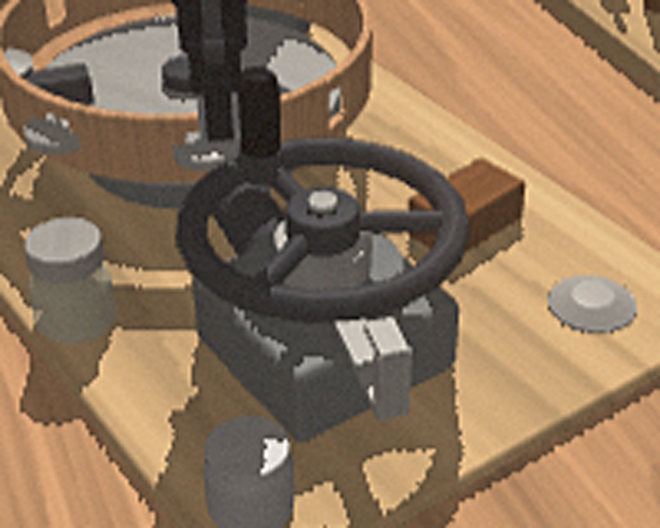

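View pics/c4_top.png

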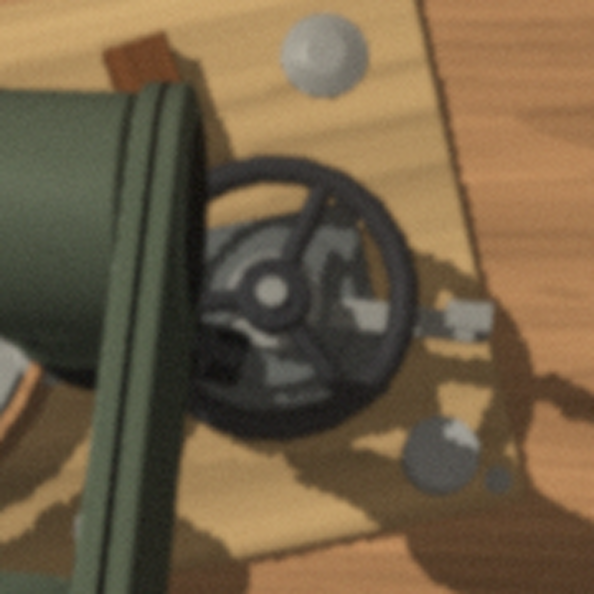

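The handle, at (262,110) in the side view, is now on the far left of the axle at roughly half a turn, with the fingers behind it at (215,110). I continue.

```bash
python3 -m inch '[0.0057,0.0026,0,0,0,0,0, 0.0059,0.0021,0,0,0,0,0, 0.0061,0.0015,0,0,0,0,0, 0.0062,0.0011,0,0,0,0,0, 0.0063,0.0005,0,0,0,0,0, 0.0063,-0.0001,0,0,0,0,0, 0.0062,-0.0006,0,0,0,0,0, 0.0062,-0.0011,0,0,0,0,0, 0.0060,-0.0017,0,0,0,0,0, 0.0059,-0.0022,0,0,0,0,0, 0.0057,-0.0027,0,0,0,0,0, 0.0054,-0.0032,0,0,0,0,0, 0.0051,-0.0037,0,0,0,0,0, 0.0048,-0.0040,0,0,0,0,0]'
python3 - <<'E'
from h import *
o=get_obs()["tcp_pos"]; print(np.degrees(np.arctan2(o[1]-.008,o[0]-.582)),np.hypot(o[1]-.008,o[0]-.582))
for n,b in(("side",(170,130,370,290)),("top",(180,130,360,310))):
    p=optics.snapshot(n); overlay(p,[],f"pics/c5_{n}.png",b,3.3)
E
```

```text
clock: 9.95
tcp_pos: [0.6305, 0.062, 0.1491]
tcp_rot: [3.141, -0.0, 2.853]
wrist_force: [-3.3, 2.5, 0.1]
gripper_width: -0.0001
48.047254201729956 0.07254544877960203
```

View pics/c5_side.png

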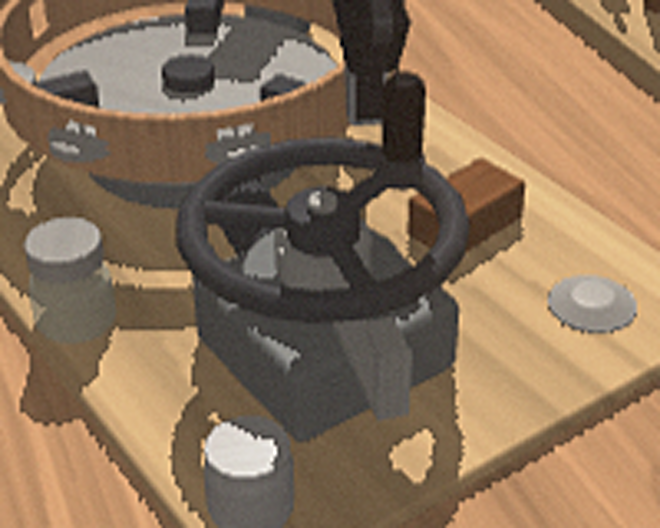

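View pics/c5_top.png

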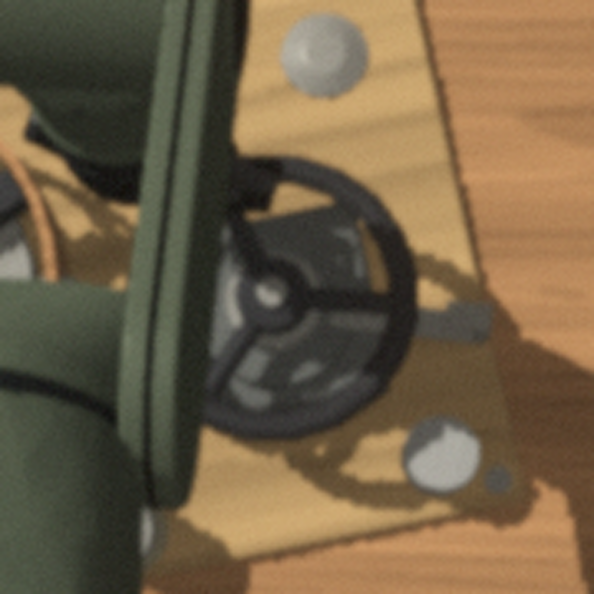

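The handle is at (403,115) in the side view, about 240° round. I push another 70°, then look closely before the stop.

```bash
python3 -m inch '[0.0044,-0.0045,0,0,0,0,0, 0.0040,-0.0049,0,0,0,0,0, 0.0036,-0.0051,0,0,0,0,0, 0.0031,-0.0055,0,0,0,0,0, 0.0026,-0.0057,0,0,0,0,0, 0.0021,-0.0059,0,0,0,0,0, 0.0015,-0.0061,0,0,0,0,0, 0.0011,-0.0062,0,0,0,0,0, 0.0005,-0.0063,0,0,0,0,0, -0.0001,-0.0063,0,0,0,0,0, -0.0006,-0.0062,0,0,0,0,0, -0.0011,-0.0062,0,0,0,0,0, -0.0017,-0.0060,0,0,0,0,0, -0.0022,-0.0059,0,0,0,0,0]'
cat > fin.py <<'E'
from h import *
import sys
o=get_obs()["tcp_pos"]; print(np.degrees(np.arctan2(o[1]-.008,o[0]-.582)),np.hypot(o[1]-.008,o[0]-.582))
for n,b in(("side",(170,130,370,290)),("top",(180,130,360,310))):
    p=optics.snapshot(n); overlay(p,[],f"pics/{sys.argv[1]}_{n}.png",b,3.3)
    for d in nets.outline_of(p,"handle")[:1]:
        r,c=np.nonzero(d["mask"]); W=back(p,[d["pixel"]],.137)[0]
        print(n,d["confidence"],d["pixel"],c.min(),c.max(),r.min(),r.max(),W,np.degrees(np.arctan2(W[1]-.008,W[0]-.582)))
E
python3 fin.py c6
```

```text
clock: 11.45
tcp_pos: [0.6473, -0.0191, 0.1494]
tcp_rot: [3.141, 0.0, 2.853]
wrist_force: [0.8, 3.6, -0.2]
gripper_width: 0.0002
-22.548959920841778 0.07073134478198269
side 0.89 [306.9, 193.4] 299 314 176 205 [ 0.62893617 -0.05078318  0.137     ] -51.393942703342816
```

View pics/c6_side.png

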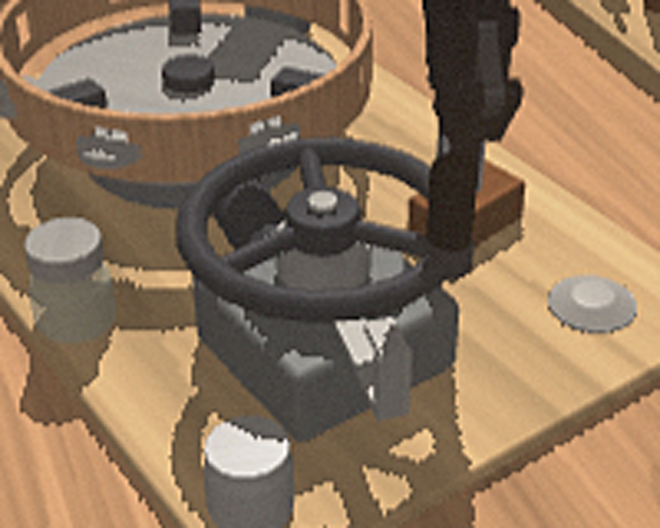

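View pics/c6_top.png

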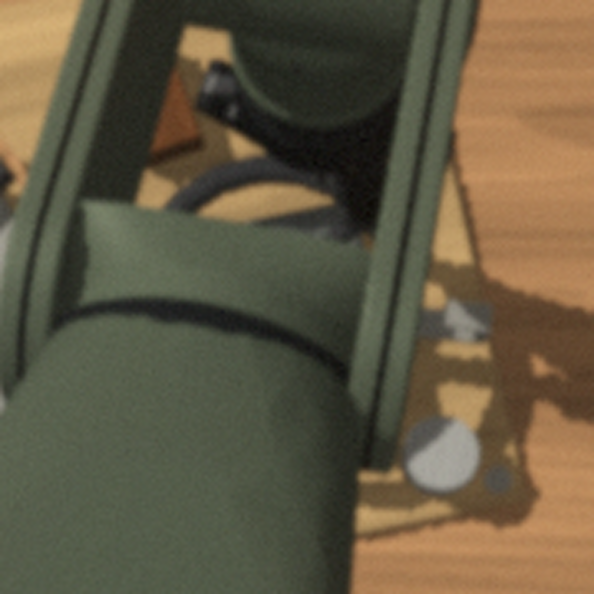

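The side network puts the handle at (307,193), about 47° short of its start bearing. I push 35° more and look.

```bash
python3 -m inch '[-0.0027,-0.0057,0,0,0,0,0, -0.0032,-0.0054,0,0,0,0,0, -0.0037,-0.0051,0,0,0,0,0, -0.0040,-0.0048,0,0,0,0,0, -0.0045,-0.0044,0,0,0,0,0, -0.0049,-0.0040,0,0,0,0,0, -0.0051,-0.0036,0,0,0,0,0, 0,0,0,0,0,0,0]'
python3 fin.py c7
```

```text
clock: 12.45
tcp_pos: [0.618, -0.0524, 0.1492]
tcp_rot: [-3.141, -0.002, 2.852]
wrist_force: [0.5, 0.5, 0.5]
gripper_width: -0.0001
-59.22712584814126 0.07033904197786946
side 0.63 [291.7, 207.0] 284 298 187 217 [ 0.59077916 -0.07393327  0.137     ] -83.88408484330665
top 0.75 [302.7, 211.6] 296 309 202 218 [ 0.5905067 -0.0611045  0.137    ] -82.98224717457396
```

View pics/c7_side.png

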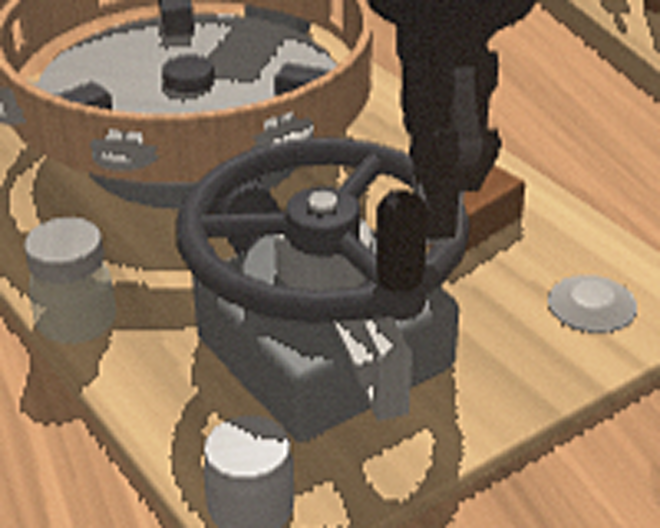

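View pics/c7_top.png

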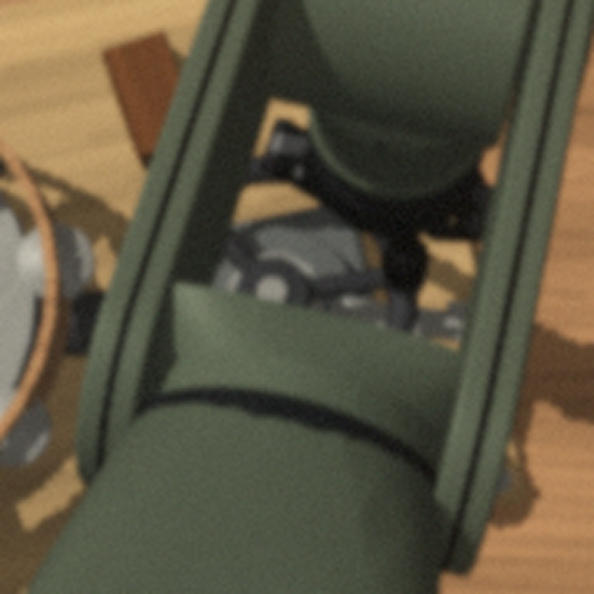

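The handle is at (400,240) in the side crop, against (365,250) at the start, and both cameras agree it is about 14–15° short. I push just under 14°.

```bash
python3 -m inch '[-0.0055,-0.0031,0,0,0,0,0, -0.0057,-0.0026,0,0,0,0,0, -0.0045,-0.0014,0,0,0,0,0, 0,0,0,0,0,0,0]'
python3 fin.py c8
```

```text
clock: 13.05
tcp_pos: [0.6025, -0.0592, 0.1492]
tcp_rot: [-3.141, -0.001, 2.853]
wrist_force: [0.7, 0.6, 0.6]
gripper_width: 0.0004
-73.0232563414896 0.07030212838620416
side 0.8 [281.9, 204.7] 275 289 190 220 [ 0.57922553 -0.0625646   0.137     ] -92.2516032039635
top 0.66 [303.1, 222.0] 297 309 214 226 [ 0.57268022 -0.06190327  0.137     ] -97.59411351618559
```

View pics/c8_side.png

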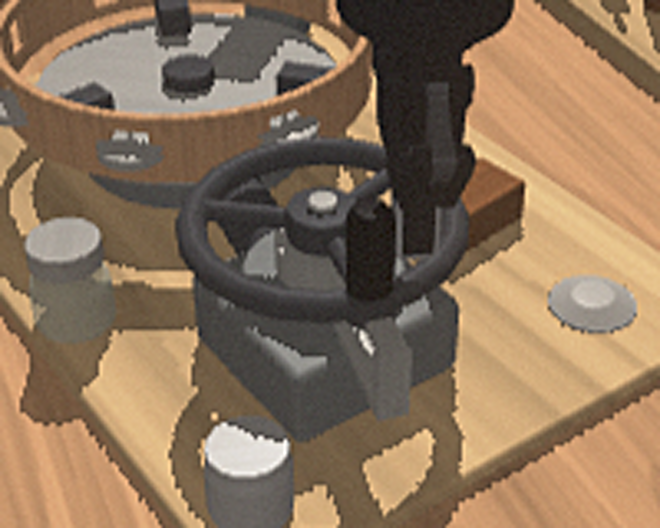

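View pics/c8_top.png

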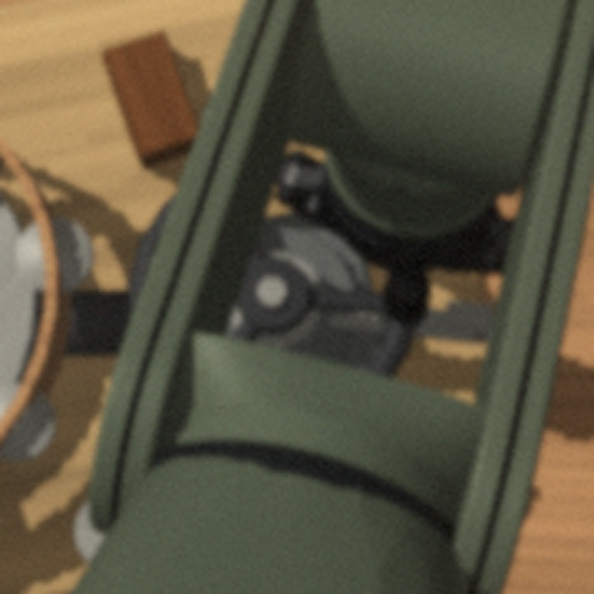

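The handle is at (369,252) in the side crop against (363,250) at the start, so about 3 mm (2–3°) short and already inside tolerance. I add one small nudge, then back off away from the handle and lift.

```bash
python3 -m inch '[-0.0026,-0.0006,0,0,0,0,0, 0,0,0,0,0,0,0, 0.008,0.003,0,0,0,0,0, 0.008,0.003,0,0,0,0,0, 0,0,0.02,0,0,0,0, 0,0,0.03,0,0,0,0, 0,0,0.04,0,0,0,0, 0.02,0.03,0.03,0,0,0,0, 0,0.045,0,0,0,0,0, 0,0.045,0,0,0,0,0, 0,0.045,0,0,0,0,0, 0,0.045,0,0,0,0,0, -0.01,0.045,0,0,0,0,0, -0.02,0.04,0,0,0,0,0, -0.02,0.04,0,0,0,0,0, -0.02,0.04,0,0,0,0,0, 0,0,0,0,0,0,0, 0,0,0,0,0,0,0]'
python3 fin.py c9
```

```text
clock: 15.05
tcp_pos: [0.5665, 0.3231, 0.2692]
tcp_rot: [-3.141, 0.0, 2.856]
wrist_force: [0.8, -0.1, -1.0]
gripper_width: 0.0003
92.81119891374273 0.31543832641308317
side 0.6 [283.0, 207.4] 273 288 190 220 [ 0.57797664 -0.06955221  0.137     ] -92.96981006059396
top 0.63 [304.6, 220.8] 296 310 212 228 [ 0.57476427 -0.06441332  0.137     ] -95.70620227057354
```

View pics/c9_side.png

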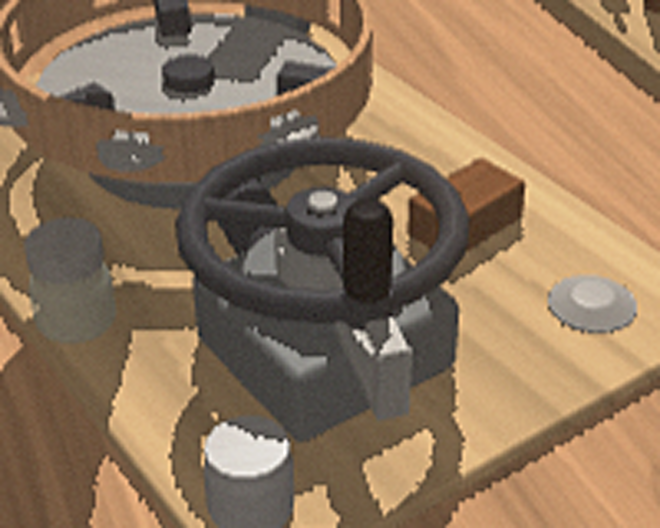

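View pics/c9_top.png

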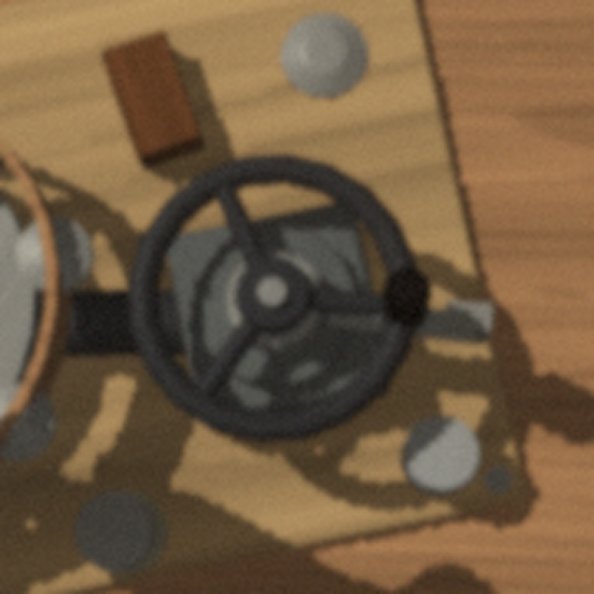

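The handle is back beside the pointer: side (367,250) against (363,250) at the start, and top box rows 212–228 against 212–229. It is about 2° short at most, the bystanders are where they were, and the hand is clear. I hand it in.

```bash
python3 -c "
from rig import env; print(env.job_done())"
```

```text
the job is handed in; nothing more can be done
None
```

I pushed the hand wheel clockwise through one full turn with the outside of the closed fingers. The handle is back at the pointer, and I have handed the job in. The pushing took about 9 s of a 15 s run, at under 1 rad/s. I checked with both cameras at each stage and moved more carefully over the last 50°.

- **Handle position:** it ends within about 1–2 px (2–3 mm, about 2°) of its start in both views, on the short side. The tolerance is 9°.
- **Camera disagreement:** the networks' final bearings were -93° (side) and -96° (top), against my estimate of -95.5° for the pointer. The side network's masks were noisy by several degrees, so I relied on comparing the pictures directly.
- **Bystanders:** the jar, tin, jingle and block look unmoved in the pictures. I judged this by eye and did not measure it.
- **Arm:** the hand is well clear of everything. The final wrist force is about 1 N, which is sensor noise. The wrist readings I took while pushing stayed below 5 N.

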